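# Press a bush home with locking pliers, then release them

### The arm

A 6-joint arm with a two-finger parallel gripper is mounted at the origin on the work surface. World frame = base frame: x ahead of the robot, y to its left, z up, the work surface at z = 0. Lengths are in m, angles in rad, forces in N, time in s.
With the tool pointing down it reaches from about 0.3 to 0.875 m from the base axis. Payload 6.4 kg.
Tool frame: the origin (TCP) lies midway between the tips of the shut fingers; the grasp point (between the pads) lies ctrl.grip_point_offset behind it (ctrl.grip_point_offset is the distance from the TCP to the grasp point, in m); z points along the fingers, y is the direction in which the jaws open and shut (so a half turn about z gives the same grasp; the last joint's range is limited). The gripper opens to 85 mm and grips with 20 to 120 N. Pads are 22 mm wide; open, the fingers measure 114 mm over their backs; the gripper's body (76 mm by 85 mm) begins 54 mm behind the grasp point. The pads swing forward as they close: fully open they stand 13 mm farther back than shut.
Start: joints at [1.062, 0.181, 1.607, -0, 1.354, -0.206], TCP at [0.171, 0.549, 0.206] pointing down, gripper open.
Joint ranges: [-2.99, 2.99], [-0.89, 2.07], [0.3, 2.58], [-1.14, 4.28], [0, 2.63], [-3.12, 3.12]. Speed limits (rad/s): [2.57, 2.57, 3.01, 3.14, 3.14, 3.14].

### API

Orientations are given as a unit quaternion [w, x, y, z].
In Python, from bench import ctrl, viewer gives the robot as it stands.
- The arm moves only by the shell command python3 -m handwheel 'ROWS' [OPENING]. ROWS is JSON, a list of rows, each an object with "travel": the shift along the tool's x, y, z as a fraction of full scale, a list of three; "dr": the turn, a rotation vector about the tool's x, y, z as a fraction of full scale, a list of three. A call has 1 to 20 rows; each row shifts and turns the pose as measured when the row begins, along the tool's axes as they then stand; what a row does not reach is not made up. Full scale, the value 1, is 150 mm for a shift and 30 degrees for a turn. A row lasts 1/12 s, in which the tool goes at most 41.7 mm and 7.16 degrees, less where a joint would pass 70% of its speed; a pose out of reach is approached as far as the arm can. A call with a number of a shift or a turn outside -1 to 1 is refused whole. A call with a gripper value outside its range is refused whole. OPENING is the opening, from -1 (shut) to 1 (fully open), set as the call begins (- or left out, the last holds). The fingers move at their own pace and stop on an object; the grip force is fixed at half the most. Time passes only in rows, so rows that do not move let the fingers close. It gives the time, the measured TCP pose, the force and the opening at its end, in the units of the state.
- ctrl.get_obs(): the state, without advancing time (a new reading comes with each control period).
- viewer.camera(name): name is "scene" or "side" or "wrist"; returns the picture (400x640x3 uint8, red, green, blue); there is no depth.
- viewer.get_calibration(name): a dict with "camera_matrix" (3x3 intrinsics, pixels), "R" (3x3) and "t" (3): a world point X has camera coordinates R X + t. Camera axes: x right, y down, z forward; pixel columns grow to the right and rows downward; lengths in m; the calibration is good to about 2 mm. A picture is of the moment at which its call begins: read the wrist's pose just before it. get_calibration takes no time and is no camera call; for the wrist camera it gives the pose at the moment of the call.
- ctrl.hand_in(): hands the job in, once; it reports no verdict.
The state is a dict: "time_s": time; "q": joint angles; "dq": joint speeds; "joint_efforts": joint torques, N m; "eef_pos": TCP position; "eef_rot": TCP orientation; "wrist_force": force on the tool from outside, world axes, zero at the start; "torque": the same for the moment, N m; "opening": opening from 0.0 (shut) to 1.0 (fully open).
Only numpy, scipy, OpenCV 4.12 (cv2) and the standard library are available. Lean on these libraries where they do the work, as an engineer would, in place of code of your own. Each camera call takes 0.05 s, during which the arm holds its last target. There are 200 camera calls.

### The job

Press the white nylon bush home into the brake block with the bench locking pliers: push the blue-gripped handle down until it clicks over centre, gently, then let go so that the pliers hold themselves locked. Then press the yellow release lever so that the handle springs open again. Work only by the handle and the lever, never force either beyond 25 N, do not push the jaw or the bush yourself, and leave the brass union, the cotter and the copper plug where they are.

Things in the scene. Friction and masses are not known exactly. Their poses are not given: they have to be found in the camera images.
- pliers: Bench locking pliers on a grey 330 x 75 mm base plate, 9 kg, standing unfixed. Origin: on the ledge under the free end of the handles, mid-width; local x runs level from handles to jaw (plate x 0 to 330 mm), z up. Steel lower handle, top at z 54. Upright cheeks x 142 to 228, highest point z 211. Brake block (dark steel, top z 55) at x 285. Nothing reaches beyond 48 mm to either side.
- handle: Moving upper handle, a straight steel bar 24 x 12 mm; origin on its hinge, at local (165, 0, 85) mm of the pliers; own -x runs to the free end, 165 mm away, own z is its upper side. Swings only about the pliers' y: starts 0.46 to 0.79 rad above level, is pushed down, locks on a hard stop at 0.02 to 0.22 rad above level (pad then 94 to 123 mm above the ledge).
- handle_pad (a point): Where to push: mid of the blue grip, upper face (24 mm wide), 145 mm from the hinge, 6 mm above mid-bar. Moves lightly at first; some 24 mm before dead centre 8 to 16 N set in, fade to nothing at dead centre, and snaps the last 5 mm to its stop. An unseen screw sets dead centre (0.06 to 0.26 rad above level): feel for it. Short of it the handle springs back; 2 mm past the stop 25 N are passed.
- lever: Release lever; origin on its hinge (parallel to the pliers' y), at local (5, 0, 70) mm of the pliers. A yellow tab sticks out to local -x beyond the handle's end; at the other end a roller under the upper handle. Lies level at rest, sprung back lightly. Tab pressed down, the roller lifts the locked handle back over centre. Hard stop at 0.78 rad (tab 45 mm down).
- lever_tab (a point): Where to press: middle of the upper face of the yellow tab (40 mm long, 26 wide, 8 thick), 65 mm from the lever's hinge, 4 mm above mid-lever, 74 mm above the ledge at rest. First idle travel against a light spring (up to 0.45 rad, differs with the screw), then 4 to 10 N, which falls off as the handle pops open, always before 0.65 rad.
- jaw: Upper jaw with a sprung black rubber nose, driven by the handle; not to be touched. Origin on its hinge, at local (205, 0, 90) mm of the pliers; the nose comes down on the bush 80 mm farther out.
- jaw_tip (a point): Top of the jaw right above its nose, 80 mm out from the jaw's hinge; tells how far the pliers are closed: about 115 mm above the ledge wide open, 103 mm at dead centre, 102 mm locked.
- bush: White nylon bush started in the brake block's bore: collar 26 mm across, 3 mm thick. Origin: centre of the collar's upper face, at the start at local (285, 0, 64) mm of the pliers; slides straight down 6 mm, with friction, until the collar seats on the block (upper face at z 58 mm; home within about 1 mm).
- union_center (a point): Bystander: brass pipe union, 40 mm across, 42 mm tall, standing loose; the point is its centre, half-way up.
- cotter_center (a point): Bystander: galvanized split cotter lying flat, about 80 x 26 x 8 mm; the point is near its middle, half-way up.
- plug_center (a point): Bystander: copper oilcan-shaped test plug, 48 mm across, 70 mm tall, standing loose; the point is half-way up its axis.

How it is judged:
By the outcome, as a careful person would: the job done as asked, in the order asked, and still so for the second after the job is handed in, with the robot touching nothing.
It also fails if it takes over 66 s, if anything falls off the work surface, if the arm or the gripper's body presses on something with over 40 N, if the wrist force passes 120 N, or if a joint passes its speed limit or range.

## Working session

There is one attempt and no reset: what is moved stays moved. The work goes in short steps, Python scripts to look and compute and a shell command to move; the robot and the scene stay as the last step left them, time stands still between calls to the robot, and variables do not carry over. Pictures are saved under pics/ and viewed, about 8 in all and at most 12, crops included, and the job is handed in when it is done.

```bash
mkdir -p pics; ls; python3 - <<'E'
from bench import ctrl, viewer
import cv2, json
o=ctrl.get_obs(); print(o); print(ctrl.grip_point_offset)
for n in ("scene","side"):
    c=viewer.get_calibration(n); print(n,c)
    im=viewer.camera(n); cv2.imwrite(f"pics/{n}0.png",im[:,:,::-1])
E
```

```text
pics
{'time_s': 0.0, 'q': array([ 1.06172161e+00,  1.81544539e-01,  1.60806013e+00, -1.72909116e-05,
        1.35377127e+00, -2.06308876e-01]), 'dq': array([ 7.64522263e-04, -1.48250513e-03, -4.21476478e-04, -9.89761472e-04,
       -1.91275809e-04,  2.55279136e-05]), 'joint_efforts': array([-3.62020357e-03, -4.44877338e+01, -3.51330543e+01, -6.57471464e-04,
        9.29211063e-03,  2.53259566e-05]), 'eef_pos': array([0.17113033, 0.54829955, 0.20525703]), 'eef_rot': array([-3.04268492e-04,  1.50803473e-01,  9.88563360e-01, -8.38162272e-04]), 'wrist_force': array([-0.05937246,  0.39183845, -0.14883638]), 'torque': array([-0.01447298,  0.01181262, -0.06208145]), 'opening': 0.9972715538216925}
0.0187
scene {'camera_matrix': array([[377.05455432,   0.        , 324.45541555],
       [  0.        , 377.05455432, 203.15773646],
       [  0.        ,   0.        ,   1.        ]]), 'R': array([[ 0.78833587,  0.61520984,  0.00658822],
       [ 0.52843924, -0.6715855 , -0.51935045],
       [-0.31508496,  0.41290407, -0.85453596]]), 't': array([-0.4716988 , -0.24266253,  1.00307451])}
side {'camera_matrix': array([[489.55524477,   0.        , 319.21360352],
       [  0.        , 489.55524477, 207.52402419],
       [  0.        ,   0.        ,   1.        ]]), 'R': array([[-0.76289768, -0.64633085,  0.01560612],
       [-0.49144656,  0.56405749, -0.66356569],
       [ 0.42008023, -0.5139023 , -0.74795523]]), 't': array([0.44957018, 0.37627347, 0.6395532 ])}
```

View pics/scene0.png

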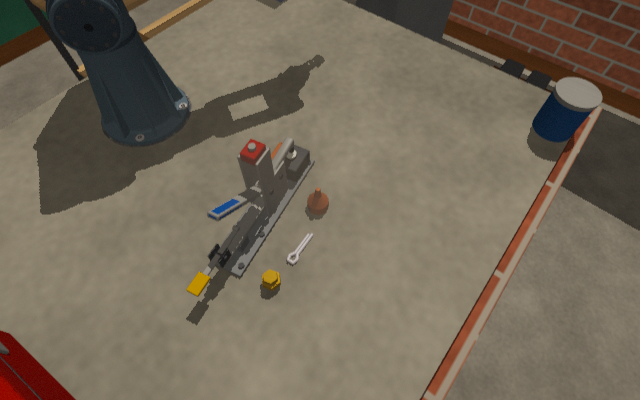

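View pics/side0.png

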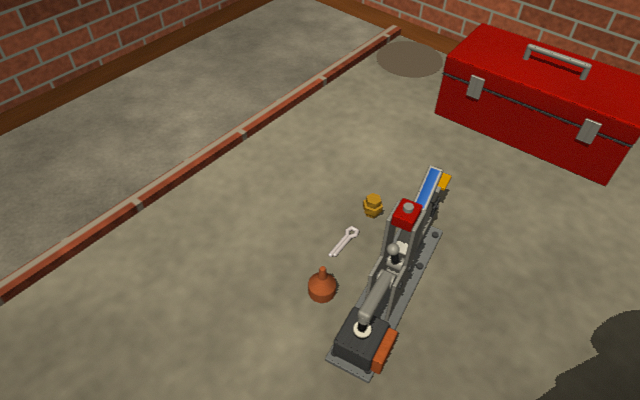

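The scene view shows the pliers' blue grip at about (225,208), the yellow tab at (199,284), the union at (271,280), the cotter at (300,248) and the plug at (318,202). The side view shows the grip at about (430,187), the tab at (445,182) and the bush at (362,329). Next I triangulate these points.

```bash
cat > h.py <<'E'
from bench import ctrl, viewer
import cv2, numpy as np
from scipy.spatial.transform import Rotation as Ro
def ray(c,uv):
    K,R,t=c["camera_matrix"],np.array(c["R"]),np.array(c["t"])
    d=R.T@np.linalg.solve(K,[uv[0],uv[1],1]); return -R.T@t,d/np.linalg.norm(d)
def onz(c,uv,z): o,d=ray(c,uv); return o+d*(z-o[2])/d[2]
def tri(rs):
    A=sum(np.eye(3)-np.outer(d,d) for o,d in rs); b=sum((np.eye(3)-np.outer(d,d))@o for o,d in rs)
    X=np.linalg.solve(A,b); return X,[round(1e3*np.linalg.norm(np.cross(X-o,d)),1) for o,d in rs]
def proj(c,X):
    p=c["camera_matrix"]@(np.array(c["R"])@X+c["t"]); return p[:2]/p[2]
HSV={"blue":((100,120,60),(125,255,255)),"yellow":((20,150,80),(32,255,255)),"orange":((5,100,60),(15,255,255)),"white":((0,0,200),(179,45,255)),"red":((0,200,80),(3,255,255))}
def blobs(im,col,amin=25):
    m=cv2.inRange(cv2.cvtColor(im,cv2.COLOR_RGB2HSV),*map(np.array,HSV[col]))
    n,l,s,c=cv2.connectedComponentsWithStats(m)
    return [(c[i].round(1).tolist(),s[i].tolist(),cv2.boxPoints(cv2.minAreaRect(np.argwhere(l==i)[:,::-1].astype(np.float32))).round(1).tolist()) for i in range(1,n) if s[i][4]>=amin]
E
python3 - <<'E'
from h import *
np.set_printoptions(precision=4,suppress=True)
for n in ("scene","side"):
    im=cv2.imread(f"pics/{n}0.png")[:,:,::-1].copy()
    print(n,"tcp",proj(viewer.get_calibration(n),ctrl.get_obs()["eef_pos"]))
    for c in ("blue","yellow","white"): print(c,*[b for b in blobs(im,c) if b[1][4]<900],sep="\n  ")
S,D=viewer.get_calibration("scene"),viewer.get_calibration("side")
print(tri([ray(S,(225,208)),ray(D,(430,187))]),tri([ray(S,(199,284)),ray(D,(446,181))]),tri([ray(S,(271,280)),ray(D,(373,205))]))
a=cv2.imread("pics/scene0.png")[120:330,170:350]; b=cv2.imread("pics/side0.png")[150:390,300:470]
a=cv2.resize(a,None,fx=2.2,fy=2.2); b=cv2.resize(b,None,fx=2.2,fy=2.2)
o=np.zeros((540,800,3),np.uint8); o[:a.shape[0],:a.shape[1]]=a; o[:b.shape[0],400:400+b.shape[1]]=b; cv2.imwrite("pics/crop0.png",o)
E
```

```text
scene tcp [325.1939 -33.2982]
blue
  ([224.9, 206.1], [212, 199, 27, 15, 144], [[212.0, 210.0], [235.10000610351562, 196.10000610351562], [238.3000030517578, 201.39999389648438], [215.1999969482422, 215.3000030517578]])
yellow
  ([270.4, 278.5], [262, 269, 19, 21, 255], [[258.70001220703125, 283.8999938964844], [264.79998779296875, 267.3999938964844], [283.20001220703125, 274.29998779296875], [277.1000061035156, 290.79998779296875]])
  ([197.9, 283.6], [186, 272, 24, 24, 319], [[185.5, 289.29998779296875], [198.5, 269.70001220703125], [210.3000030517578, 277.5], [197.1999969482422, 297.20001220703125]])
white
side tcp [ 262.0328 1032.5588]
blue
  ([427.3, 186.3], [417, 168, 22, 40, 338], [[415.0, 203.60000610351562], [430.70001220703125, 167.10000610351562], [438.70001220703125, 170.60000610351562], [423.1000061035156, 207.10000610351562]])
yellow
  ([443.8, 180.8], [438, 173, 13, 18, 133], [[435.6000061035156, 186.8000030517578], [443.20001220703125, 171.60000610351562], [450.79998779296875, 175.39999389648438], [443.20001220703125, 190.60000610351562]])
  ([372.3, 204.7], [363, 193
[... 301 characters left out ...]
5.0, 241.9], [334, 234, 22, 21, 34], [[332.1000061035156, 252.0], [353.1000061035156, 232.0], [355.5, 234.5], [334.5, 254.5]])
  ([403.2, 247.9], [400, 243, 7, 11, 50], [[399.1000061035156, 251.8000030517578], [401.5, 242.10000610351562], [406.8999938964844, 243.5], [404.5, 253.10000610351562]])
  ([360.2, 332.1], [354, 327, 15, 10, 37], [[352.5, 333.5], [354.1000061035156, 326.79998779296875], [368.20001220703125, 330.1000061035156], [366.70001220703125, 336.79998779296875]])
(array([ 0.4705, -0.1269,  0.1597]), [np.float64(2.1), np.float64(2.1)]) (array([ 0.4922, -0.2455,  0.0677]), [np.float64(4.9), np.float64(4.9)]) (array([ 0.5789, -0.147 ,  0.0206]), [np.float64(0.4), np.float64(0.4)])
```

View pics/crop0.png

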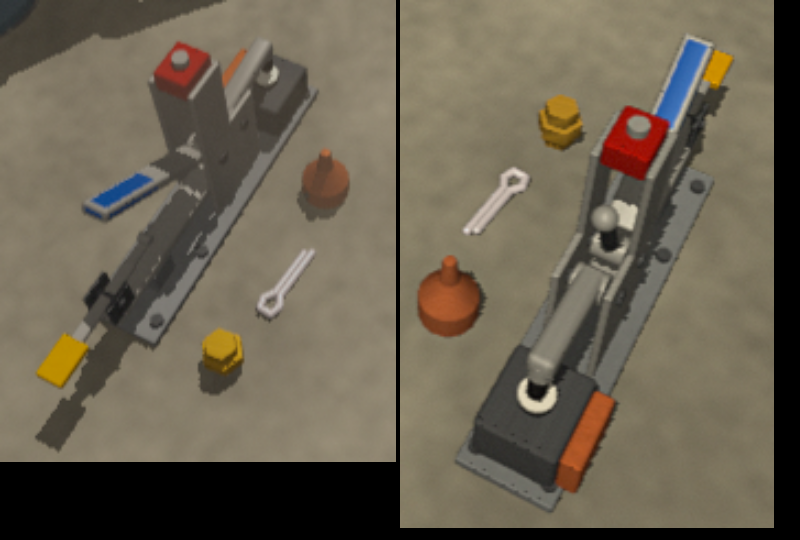

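Crop: the collar centre is at about (362,329.5) in the side view and (292,153) in the scene view. The tab is fully visible in the scene view, and the handle stands up in the open position. Next I compute the pliers' frame.

```bash
python3 - <<'E'
from h import *
np.set_printoptions(precision=4,suppress=True)
S,D=viewer.get_calibration("scene"),viewer.get_calibration("side")
t=onz(S,(197.9,283.2),.074); b1=onz(S,(291.8,153.2),.064); b2=onz(D,(362.3,329.5),.064)
print("tab",t,"bush",b1,b2)
b=(b1+b2)/2; v=(b-t)[:2]; print("dist",np.linalg.norm(v)); x=v/np.linalg.norm(v); yaw=np.arctan2(x[1],x[0]); 
O=b[:2]-.285*x; O2=t[:2]+.06*x; print("yaw",yaw,"O",O,O2)
O=(O+O2)/2; yv=np.array([-x[1],x[0]])
g,e=tri([ray(S,(225,206.1)),ray(D,(427.3,186.3))]); w=g[:2]-O; print("grip",g,e,"local",w@x,w@yv)
# handle angle: grip local = 165-145cos a -6 sin a, z 85+145 sin a+6cos a
for a in (.46,.55,.6,.65,.7,.79):
    lx=.165-.145*np.cos(a)-.006*np.sin(a); P=np.r_[O+lx*x,.085+.145*np.sin(a)+.006*np.cos(a)]; print(a,P,proj(S,P),proj(D,P))
for nm,L in dict(tab=(-.06,0,.074),bush=(.285,0,.064),top=(.185,0,.211)).items():
    P=np.r_[O+L[0]*x,L[2]]; print(nm,P,proj(S,P),proj(D,P))
o=ctrl.get_obs(); R=Ro.from_quat(o["eef_rot"],scalar_first=True); print(R.as_matrix(),o["eef_pos"])
E
```

```text
tab [ 0.4969 -0.2434  0.074 ] bush [0.4297 0.0954 0.064 ] [0.4253 0.097  0.064 ]
dist 0.3466119602421936
yaw 1.7725354365914712 O [ 0.4846 -0.183 ] [ 0.4849 -0.1846]
grip [ 0.4719 -0.124   0.1632] [np.float64(0.2), np.float64(0.2)] local 0.06118126077463541 0.0006510057977277828
0.46 [ 0.4783 -0.152   0.1547] [217.0936 221.3994] [432.2545 178.7382]
0.55 [ 0.4771 -0.1463  0.1659] [217.5188 215.6471] [432.3091 176.0813]
0.6 [ 0.4764 -0.1427  0.1718] [217.9471 212.2779] [432.2115 174.8648]
0.65 [ 0.4756 -0.1388  0.1775] [218.5133 208.7993] [432.0198 173.8435]
0.7 [ 0.4747 -0.1346  0.183 ] [219.217 205.224] [431.732  173.0251]
0.79 [ 0.473  -0.1263  0.1922] [220.8259 198.5883] [430.9665 172.0863]
tab [ 0.4968 -0.2426  0.074 ] [198.1677 282.816 ] [441.1349 178.8236]
bush [0.4277 0.0954 0.064 ] [291.1144 152.7648] [361.6638 327.811 ]
top [ 0.4477 -0.0025  0.211 ] [258.5688 140.0249] [401.6161 218.3329]
[[-0.9545  0.2982 -0.0008]
 [ 0.2982  0.9545 -0.0013]
 [ 0.0003 -0.0015 -1.    ]] [0.1712 0.5484 0.2054]
```

```bash
python3 -m handwheel '[{"travel":[0,0,-0.13],"dr":[0,0,-0.193]},{"travel":[0,0,-0.13],"dr":[0,0,-0.193]},{"travel":[0,0,-0.13],"dr":[0,0,-0.193]},{"travel":[0,0,-0.13],"dr":[0,0,-0.193]},{"travel":[0,0,-0.13],"dr":[0,0,-0.193]},{"travel":[0,0,0],"dr":[0,0,0]}]' -1
```

```text
time_s: 0.6
eef_pos: [0.1697, 0.5456, 0.3011]
eef_rot: [-0.004, -0.113, 0.994, -0.006]
wrist_force: [0.8, 0.6, 1.4]
opening: 0.147
```

```bash
python3 -m handwheel '[{"travel":[-0.057,-0.255,0],"dr":[0,0,0]},{"travel":[-0.057,-0.255,0],"dr":[0,0,0]},{"travel":[-0.057,-0.255,0],"dr":[0,0,0]},{"travel":[-0.057,-0.255,0],"dr":[0,0,0]},{"travel":[-0.057,-0.255,0],"dr":[0,0,0]},{"travel":[-0.057,-0.255,0],"dr":[0,0,0]},{"travel":[-0.057,-0.255,0],"dr":[0,0,0]},{"travel":[-0.057,-0.255,0],"dr":[0,0,0]},{"travel":[-0.057,-0.255,0],"dr":[0,0,0]},{"travel":[-0.057,-0.255,0],"dr":[0,0,0]},{"travel":[-0.057,-0.255,0],"dr":[0,0,0]},{"travel":[-0.057,-0.255,0],"dr":[0,0,0]},{"travel":[-0.057,-0.255,0],"dr":[0,0,0]},{"travel":[-0.057,-0.255,0],"dr":[0,0,0]},{"travel":[-0.057,-0.255,0],"dr":[0,0,0]},{"travel":[-0.057,-0.255,0],"dr":[0,0,0]},{"travel":[0,0,0],"dr":[0,0,0]}]'
cat > go.py <<'E'
# prints handwheel travel needed to reach TCP at pliers-local target (m): go.py lx ly z
from h import *; import sys
o=ctrl.get_obs(); R=Ro.from_quat(o["eef_rot"],scalar_first=True)
yaw=1.7725; O=np.array([.4847,-.1838]); x=np.array([np.cos(yaw),np.sin(yaw)]); y=np.array([-x[1],x[0]])
w=o["eef_pos"][:2]-O; print("t",round(o["time_s"],2),"local",(w@x).round(4),(w@y).round(4),"z",o["eef_pos"][2].round(4),"F",o["wrist_force"].round(1))
if len(sys.argv)>3:
    lx,ly,z=map(float,sys.argv[1:4]); d=np.r_[O+lx*x+ly*y,z]-o["eef_pos"]
    print("travel",(R.inv().apply(d)/.15).round(3))
    Rd=np.column_stack([np.r_[y,0],np.r_[x,0],[0,0,-1]]); Rd=Ro.from_matrix(Rd)
    print("dr",(np.degrees((R.inv()*Rd).as_rotvec())/30).round(3))
E
python3 go.py .042 0 .21
```

```text
time_s: 2.02
eef_pos: [0.4356, -0.0493, 0.2888]
eef_rot: [-0.01, -0.099, 0.995, -0.008]
wrist_force: [-1.6, -0.1, 0.9]
opening: 0.002
t 2.02 local 0.1416 0.0212 z 0.2888 F [-1.6 -0.1  0.9]
travel [-0.155 -0.657  0.531]
dr [-0.025 -0.042 -0.005]
```

```bash
python3 -m handwheel '[{"travel":[-0.055,-0.24,0.02],"dr":[-0.025,-0.042,0]},{"travel":[-0.055,-0.24,0.02],"dr":[0,0,0]},{"travel":[-0.05,-0.22,0.1],"dr":[0,0,0]},{"travel":[0,0,0.13],"dr":[0,0,0]},{"travel":[0,0,0.13],"dr":[0,0,0]},{"travel":[0,0,0],"dr":[0,0,0]}]'
python3 go.py .042 0 .2
python3 - <<'E'
from h import *
im=[viewer.camera(n) for n in ("scene","side","wrist")]
a=cv2.resize(im[0][90:330,130:370],(390,390)); b=cv2.resize(im[1][100:340,300:540],(390,390))
cv2.imwrite("pics/c1.png",np.hstack([a,b])[:,:,::-1])
E
```

```text
time_s: 2.52
eef_pos: [0.4792, -0.1525, 0.2212]
eef_rot: [-0.002, -0.091, 0.996, 0.002]
wrist_force: [-0.5, -0.3, -1.0]
opening: 0.0
t 2.52 local 0.0317 -0.0009 z 0.2212 F [-0.5 -0.3 -1. ]
travel [0.007 0.068 0.142]
dr [ 0.01  -0.005 -0.037]
```

View pics/c1.png

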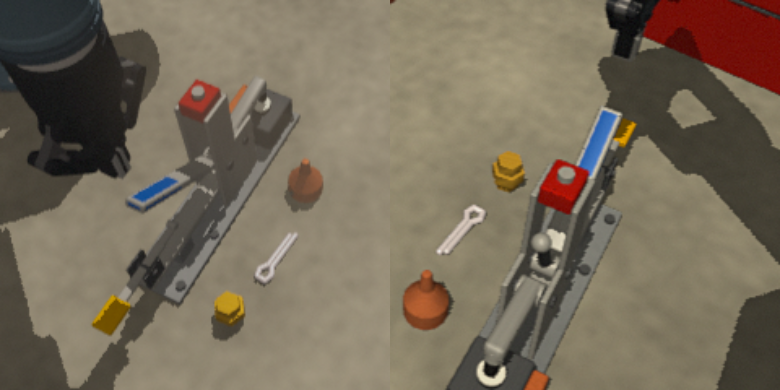

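The image shows the gripper near scene (190,190) and side (449,131). I check this against the projected TCP.

```bash
python3 - <<'E'
from h import *
o=ctrl.get_obs(); P=o["eef_pos"]
ims={}
for n in ("scene","side"):
    c=viewer.get_calibration(n); p=proj(c,P); print(n,p,o["opening"])
    im=viewer.camera(n)[:,:,::-1].copy()
    cv2.drawMarker(im,tuple(int(v) for v in p),(0,255,0),cv2.MARKER_CROSS,8,1); x,y=int(p[0]),int(p[1]); 
    x0=max(0,x-80); y0=max(0,y-70); ims[n]=cv2.resize(im[y0:y0+160,x0:x0+160],(400,400),interpolation=cv2.INTER_CUBIC)
cv2.imwrite("pics/c2.png",np.hstack(list(ims.values())))
E
```

```text
scene [207.45977813 201.14775795] -0.002864748711219916
side [439.46119879 144.46719776] -0.002864748711219916
```

View pics/c2.png

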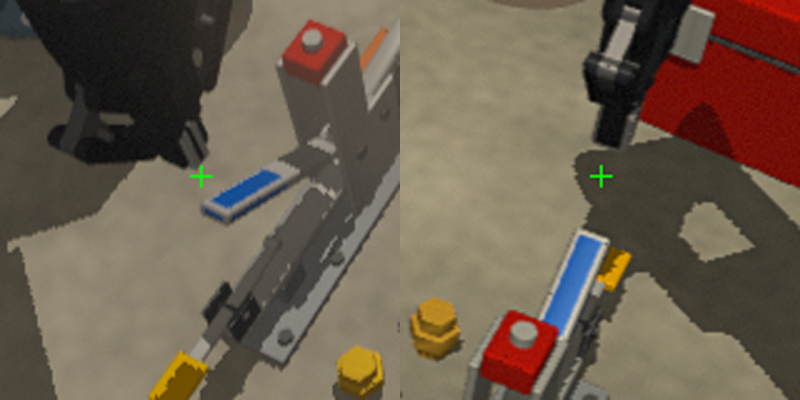

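```bash
python3 - <<'E'
from h import *
S,D=viewer.get_calibration("scene"),viewer.get_calibration("side")
P=ctrl.get_obs()["eef_pos"];p=proj(S,P);q=proj(D,P)
for a,b in (((193,165),(612-400,147)),((190,168),(610-400,148))):
    s=(int(p[0])-80+a[0]/2.5,int(p[1])-70+a[1]/2.5); d=(int(q[0])-80+b[0]/2.5,int(q[1])-70+b[1]/2.5)
    print(tri([ray(S,s),ray(D,d)]),P)
E
```

```text
(array([ 0.48365181, -0.15709976,  0.2468195 ]), [np.float64(2.0), np.float64(2.0)]) [ 0.48233147 -0.15298998  0.22765723]
(array([ 0.48405384, -0.15865242,  0.24525373]), [np.float64(0.7), np.float64(0.7)]) [ 0.48233147 -0.15298998  0.22765723]
```

The visible tip triangulates close to the TCP in xy but about 18 mm higher in z, so contact force will settle the height. I descend onto the pad.

```bash
python3 go.py .041 0 .2; python3 -m handwheel '[{"travel":[0.01,0.06,0.1],"dr":[0,0,-0.035]},{"travel":[0,0,0.1],"dr":[0,0,0]},{"travel":[0,0,0],"dr":[0,0,0]},{"travel":[0,0,0],"dr":[0,0,0]}]'
python3 go.py .041 0 .18;python3 -m handwheel '[{"travel":[0,0,0.03],"dr":[0,0,0]},{"travel":[0,0,0.03],"dr":[0,0,0]},{"travel":[0,0,0],"dr":[0,0,0]}]'; python3 go.py .041 0 .18
```

```text
t 2.77 local 0.0307 -0.0039 z 0.2277 F [ 0.5 -0.1 -0.2]
travel [0.028 0.069 0.184]
dr [-0.003  0.01  -0.03 ]
time_s: 3.1
eef_pos: [0.4827, -0.144, 0.2037]
eef_rot: [0.008, -0.103, 0.995, -0.004]
wrist_force: [-0.4, -0.2, 0.9]
opening: 0.002
t 3.1 local 0.0394 -0.006 z 0.2037 F [-0.4 -0.2  0.9]
travel [0.042 0.012 0.158]
dr [-0.018  0.027  0.011]
time_s: 3.35
eef_pos: [0.4846, -0.1444, 0.1977]
eef_rot: [0.01, -0.104, 0.995, -0.006]
wrist_force: [-0.4, -0.2, -0.5]
opening: 0.001
t 3.35 local 0.0386 -0.0077 z 0.1977 F [-0.4 -0.2 -0.5]
travel [0.054 0.018 0.117]
dr [-0.026  0.035  0.012]
```

```bash
python3 -m handwheel '[{"travel":[0.03,0.01,0.03],"dr":[-0.026,0.035,0]},{"travel":[0.03,0.01,0.03],"dr":[0,0,0]},{"travel":[0.01,0,0.03],"dr":[0,0,0]}]'; python3 go.py .041 0 .18;python3 -m handwheel '[{"travel":[0.01,0,0.03],"dr":[0,0,0]},{"travel":[0.01,0,0.03],"dr":[0,0,0]}]'; python3 go.py .042 0 .17
```

```text
time_s: 3.6
eef_pos: [0.4742, -0.1444, 0.1851]
eef_rot: [0.0, -0.104, 0.995, -0.0]
wrist_force: [0.0, 0.7, -1.1]
opening: -0.0
t 3.6 local 0.0407 0.0024 z 0.1851 F [ 0.   0.7 -1.1]
travel [-0.016  0.002  0.034]
dr [-0.001  0.001  0.012]
time_s: 3.77
eef_pos: [0.4706, -0.1452, 0.1749]
eef_rot: [0.0, -0.104, 0.995, -0.0]
wrist_force: [0.2, -0.0, -0.6]
opening: 0.003
t 3.77 local 0.0407 0.0061 z 0.1749 F [ 0.2 -0.  -0.6]
travel [-0.04   0.009  0.033]
dr [-0.001  0.     0.011]
```

```bash
python3 -m handwheel '[{"travel":[-0.02,0,0.02],"dr":[0,0,0]},{"travel":[-0.015,0,0.02],"dr":[0,0,0]}]'; python3 go.py .042 0 .165;python3 -m handwheel '[{"travel":[-0.005,0,0.02],"dr":[0,0,0]},{"travel":[0,0,0.02],"dr":[0,0,0]}]'; python3 go.py .042 0 .16
```

```text
time_s: 3.93
eef_pos: [0.475, -0.144, 0.1675]
eef_rot: [-0.0, -0.103, 0.995, 0.0]
wrist_force: [-0.2, -1.1, -0.2]
opening: -0.001
t 3.93 local 0.0409 0.0015 z 0.1675 F [-0.2 -1.1 -0.2]
travel [-0.01   0.007  0.017]
dr [ 0.001 -0.002  0.01 ]
time_s: 4.1
eef_pos: [0.4762, -0.1437, 0.1607]
eef_rot: [-0.0, -0.103, 0.995, 0.0]
wrist_force: [0.6, -0.1, -0.2]
opening: 0.001
t 4.1 local 0.0409 0.0003 z 0.1607 F [ 0.6 -0.1 -0.2]
travel [-0.002  0.007  0.004]
dr [ 0.001 -0.002  0.01 ]
```

```bash
cat > see.py <<'E'
from h import *
r={}
for n in ("scene","side"):
    im=viewer.camera(n); cv2.imwrite(f"pics/last_{n}.png",im[:,:,::-1])
    for c in ("blue","yellow"):
        bs=[b for b in blobs(im,c) if b[1][4]<900 and (c=="blue" or (b[0][0]<240 if n=="scene" else b[0][0]>400))]
        bs.sort(key=lambda b:-b[1][4]); print(n,c,[(b[0],b[1]) for b in bs[:1]])
E
python3 see.py; python3 go.py
```

```text
scene blue [([565.4, 127.0], [541, 111, 49, 31, 518])]
scene yellow [([198.0, 283.6], [187, 272, 23, 24, 310])]
side blue [([426.8, 187.5], [417, 171, 22, 37, 316])]
side yellow [([444.1, 180.8], [438, 173, 14, 18, 135])]
t 4.2 local 0.0413 0.0008 z 0.1603 F [ 0.4 -0.6 -0.1]
```

```bash
python3 - <<'E'
import cv2,numpy as np
a=cv2.imread("pics/last_scene.png")[140:300,140:300]; b=cv2.imread("pics/last_side.png")[100:260,360:520]
cv2.imwrite("pics/c3.png",np.hstack([cv2.resize(i,(400,400),interpolation=cv2.INTER_CUBIC) for i in (a,b)]))
E
```

```text
(no output)
```

View pics/c3.png

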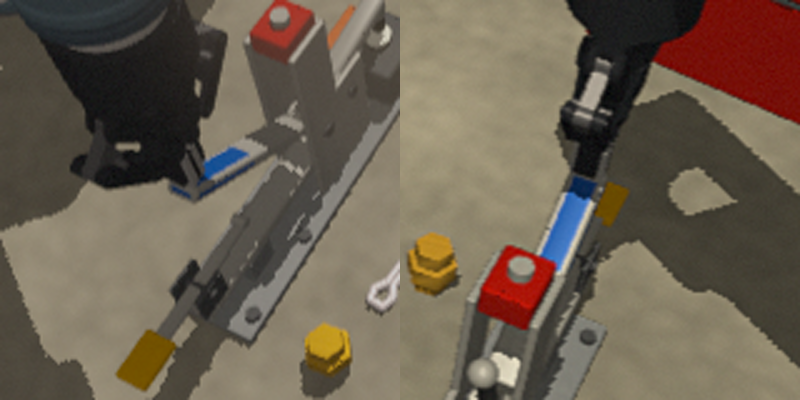

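The finger stands over the outer half of the grip at about scene (218,214), and the handle has hardly moved. The visible tip again sits about 17 mm above the reported TCP, so I keep descending by feel, drifting outward along the arc.

```bash
for i in 1 2; do python3 -m handwheel '[{"travel":[0,-0.006,0.02],"dr":[0,0,0]},{"travel":[0,-0.006,0.02],"dr":[0,0,0]}]' >/dev/null; python3 go.py .038 0 .15; done; python3 see.py
```

```text
t 4.37 local 0.039 0.0001 z 0.1548 F [-1.   0.2  0.8]
travel [-0.001 -0.007  0.032]
dr [ 0.001 -0.001  0.011]
t 4.53 local 0.0366 -0.0003 z 0.1488 F [-0.5 -0.1  1.5]
travel [ 0.002  0.009 -0.008]
dr [-0.001  0.001  0.011]
scene blue [([565.7, 126.3], [543, 109, 46, 33, 564])]
scene yellow [([198.0, 283.6], [187, 272, 23, 24, 309])]
side blue [([426.7, 189.4], [417, 174, 21, 35, 284])]
side yellow [([444.3, 180.8], [438, 173, 13, 18, 127])]
```

```bash
for i in 1 2; do python3 -m handwheel '[{"travel":[0,-0.008,0.02],"dr":[0,0,0]},{"travel":[0,-0.008,0.02],"dr":[0,0,0]}]' >/dev/null; python3 go.py .033 0 .137; done; python3 see.py
```

```text
t 4.8 local 0.0342 -0.0002 z 0.1425 F [-1.4 -0.3  0.9]
travel [ 0.001 -0.008  0.037]
dr [-0.001  0.     0.011]
t 4.97 local 0.0313 -0.0003 z 0.1361 F [-0.4  0.4  2.1]
travel [ 0.002  0.011 -0.006]
dr [-0.002  0.001  0.011]
scene blue [([566.2, 126.5], [546, 111, 43, 31, 545])]
scene yellow [([198.0, 283.6], [187, 272, 23, 24, 310])]
side blue [([426.8, 191.8], [418, 178, 19, 32, 256])]
side yellow [([444.7, 180.7], [439, 173, 13, 18, 117])]
```

```bash
python3 -m handwheel '[{"travel":[0,-0.005,0.02],"dr":[0,0,0]},{"travel":[0,-0.005,0.02],"dr":[0,0,0]}]' >/dev/null; python3 go.py; python3 -m handwheel '[{"travel":[0,-0.005,0.02],"dr":[0,0,0]}]' >/dev/null; python3 go.py;python3 -m handwheel '[{"travel":[0,-0.005,0.02],"dr":[0,0,0]}]' >/dev/null; python3 go.py
```

```text
t 5.23 local 0.0298 -0.0002 z 0.1297 F [-1.2 -0.7  1.3]
t 5.32 local 0.0289 -0.0003 z 0.1265 F [-0.2 -0.5  1.2]
t 5.4 local 0.028 -0.0003 z 0.1232 F [-0.1 -0.8  1.5]
```

```bash
python3 -m handwheel '[{"travel":[0,-0.004,0.015],"dr":[0,0,0]}]' >/dev/null; python3 go.py; python3 -m handwheel '[{"travel":[0,-0.004,0.015],"dr":[0,0,0]}]' >/dev/null; python3 go.py;python3 -m handwheel '[{"travel":[0,-0.004,0.015],"dr":[0,0,0]}]' >/dev/null; python3 go.py
```

```text
t 5.48 local 0.0274 -0.0003 z 0.1205 F [1.  0.5 1.3]
t 5.57 local 0.0268 -0.0003 z 0.118 F [0.6 0.1 1. ]
t 5.65 local 0.0261 -0.0003 z 0.1154 F [-0.1 -0.7  1.3]
```

```bash
python3 -m handwheel '[{"travel":[0,-0.003,0.015],"dr":[0,0,0]}]' >/dev/null; python3 go.py; python3 -m handwheel '[{"travel":[0,-0.003,0.015],"dr":[0,0,0]}]' >/dev/null; python3 go.py;python3 -m handwheel '[{"travel":[0,-0.003,0.015],"dr":[0,0,0]}]' >/dev/null; python3 go.py; python3 see.py
```

```text
t 5.73 local 0.0255 -0.0003 z 0.1129 F [ 0.4 -1.6  4.7]
t 5.82 local 0.0248 -0.0005 z 0.1112 F [-4.8  2.5 13.4]
t 5.9 local 0.0242 -0.0005 z 0.1098 F [-5.6  3.  11.5]
scene blue [([565.8, 126.9], [542, 110, 47, 32, 479])]
scene yellow [([198.0, 283.6], [187, 272, 23, 24, 310])]
side blue [([426.5, 196.8], [419, 186, 16, 24, 189])]
side yellow [([444.9, 180.3], [441, 173, 11, 18, 116])]
```

```bash
python3 go.py .024 0 .1; python3 -m handwheel '[{"travel":[0,-0.002,0.012],"dr":[0,0,0]}]' >/dev/null; python3 go.py; python3 -m handwheel '[{"travel":[0,-0.002,0.012],"dr":[0,0,0]}]' >/dev/null; python3 go.py;python3 -m handwheel '[{"travel":[0,-0.002,0.012],"dr":[0,0,0]}]' >/dev/null; python3 go.py
```

```text
t 6.0 local 0.0242 -0.0004 z 0.1096 F [-2.7  0.8  8.1]
travel [ 0.003 -0.001  0.064]
dr [-0.003  0.001  0.011]
t 6.08 local 0.0239 -0.0005 z 0.1088 F [-4.2  1.7 11.6]
t 6.17 local 0.0236 -0.0005 z 0.108 F [-3.7  2.5 11.2]
t 6.25 local 0.0234 -0.0005 z 0.1072 F [-3.8  1.1 11.1]
```

```bash
for i in 1 2; do python3 -m handwheel '[{"travel":[0,-0.002,0.014],"dr":[0,0,0]},{"travel":[0,-0.002,0.014],"dr":[0,0,0]}]' >/dev/null; python3 go.py; done
```

```text
t 6.42 local 0.0227 -0.0004 z 0.1049 F [-4.1  2.   9.9]
t 6.58 local 0.0219 -0.0004 z 0.1023 F [-2.4  2.   8.6]
```

```bash
for i in 1 2; do python3 -m handwheel '[{"travel":[0,-0.002,0.014],"dr":[0,0,0]},{"travel":[0,-0.002,0.014],"dr":[0,0,0]}]' >/dev/null; python3 go.py; done
```

```text
t 6.75 local 0.0211 -0.0004 z 0.0995 F [-3.3  0.8  5.4]
t 6.92 local 0.0203 -0.0003 z 0.0962 F [-1.7  0.7  4.9]
```

```bash
for i in 1 2 3; do python3 -m handwheel '[{"travel":[0,-0.001,0.01],"dr":[0,0,0]}]' >/dev/null; python3 go.py; done
```

```text
t 7.0 local 0.02 -0.0003 z 0.0949 F [-1.5  0.2  4.3]
t 7.08 local 0.0197 -0.0003 z 0.0936 F [-1.5 -0.4  3.5]
t 7.17 local 0.0194 -0.0003 z 0.0921 F [-0.1 -0.1  2.7]
```

```bash
for i in 1 2; do python3 -m handwheel '[{"travel":[0,-0.001,0.008],"dr":[0,0,0]}]' >/dev/null; python3 go.py; done; python3 see.py
```

```text
t 7.25 local 0.0191 -0.0003 z 0.0907 F [-1.3  0.   1.3]
t 7.33 local 0.0189 -0.0003 z 0.0892 F [ 0.3 -1.1  1.7]
scene blue [([564.9, 128.0], [548, 111, 36, 31, 366])]
scene yellow [([198.0, 283.7], [187, 272, 23, 24, 311])]
side blue [([426.5, 200.5], [420, 192, 14, 18, 134])]
side yellow [([444.9, 180.9], [440, 174, 12, 16, 116])]
```

```bash
for i in 1 2; do python3 -m handwheel '[{"travel":[0,-0.001,0.008],"dr":[0,0,0]}]' >/dev/null; python3 go.py; done; python3 see.py | grep "side blue"
```

```text
t 7.52 local 0.0193 -0.0001 z 0.0874 F [0.3 0.5 0.9]
t 7.6 local 0.0194 -0.0 z 0.0858 F [-0.3  0.  -0.3]
side blue [([426.4, 201.2], [421, 194, 13, 17, 123])]
```

```bash
python3 go.py; python3 -m handwheel '[{"travel":[0,0,0.006],"dr":[0,0,0]}]' >/dev/null; python3 go.py; python3 see.py | grep "side blue"; python3 go.py
```

```text
t 7.7 local 0.0195 0.0001 z 0.0857 F [-0.3 -0.5  0. ]
t 7.78 local 0.0195 0.0 z 0.0848 F [-0.4 -1.2  0. ]
side blue [([426.3, 201.5], [421, 195, 13, 16, 116])]
t 7.88 local 0.0196 0.0003 z 0.0846 F [ 0.5 -0.2 -0.2]
```

Force has been at zero for 3 mm, which means the handle has snapped away from the finger. I lift off and check.

```bash
python3 -m handwheel '[{"travel":[0,0,-0.05],"dr":[0,0,0]},{"travel":[0,0,-0.15],"dr":[0,0,0]},{"travel":[0,0,-0.2],"dr":[0,0,0]},{"travel":[0,0,-0.1],"dr":[0,0,0]},{"travel":[0,0,0],"dr":[0,0,0]}]' >/dev/null; python3 see.py; python3 go.py -.06 0 .16
python3 - <<'E'
import cv2,numpy as np
a=cv2.imread("pics/last_scene.png")[130:310,150:330]; b=cv2.imread("pics/last_side.png")[160:340,320:500]
cv2.imwrite("pics/c4.png",np.hstack([cv2.resize(i,(400,400),interpolation=cv2.INTER_CUBIC) for i in (a,b)]))
E
```

```text
scene blue [([565.7, 127.5], [545, 111, 41, 31, 417])]
scene yellow [([198.0, 283.6], [187, 272, 23, 24, 312])]
side blue [([428.1, 198.0], [421, 188, 16, 23, 183])]
side yellow [([441.4, 180.2], [432, 172, 19, 19, 218])]
t 8.4 local 0.0219 0.0022 z 0.1598 F [-0.2 -0.7 -1.3]
travel [-0.01  -0.546 -0.003]
dr [ 0.007 -0.016  0.015]
```

View pics/c4.png

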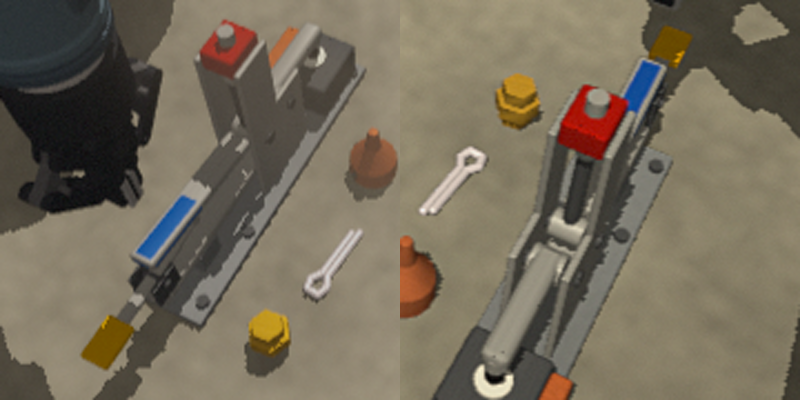

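Handle lies flat along the lower handle with the gripper well clear (scene blue mid ≈ (225,233)), so it is locked; the jaw is down and the bush collar looks seated on the block at side ≈ (541,330). Next is the tab.

```bash
python3 -m handwheel '[{"travel":[-0.005,-0.2,0],"dr":[0,-0.016,0]},{"travel":[-0.005,-0.2,0],"dr":[0,0,0]},{"travel":[0,-0.19,0],"dr":[0,0,0]},{"travel":[0,0,0.1],"dr":[0,0,0]},{"travel":[0,0,0.1],"dr":[0,0,0]},{"travel":[0,0,0],"dr":[0,0,0]}]' >/dev/null; python3 go.py -.064 0 .075; python3 see.py
```

```text
t 8.9 local -0.0667 0.0028 z 0.1207 F [-1.5  0.9  0.1]
travel [-0.021  0.014  0.305]
dr [ 0.02  -0.01   0.018]
scene blue [([565.9, 127.5], [546, 111, 42, 31, 346])]
scene yellow [([197.9, 283.6], [186, 272, 24, 24, 316])]
side blue [([428.0, 198.0], [421, 188, 16, 23, 183])]
side yellow [([441.5, 180.0], [432, 172, 20, 19, 220])]
```

```bash
python3 -m handwheel '[{"travel":[-0.01,0.005,0.1],"dr":[0.02,-0.01,0]},{"travel":[-0.01,0.005,0.1],"dr":[0,0,0]},{"travel":[0,0,0.05],"dr":[0,0,0]},{"travel":[0,0,0.03],"dr":[0,0,0]}]' >/dev/null; python3 go.py -.064 0 .06;  python3 -m handwheel '[{"travel":[0,0,0.025],"dr":[0,0,0]},{"travel":[0,0,0.025],"dr":[0,0,0]}]' >/dev/null; python3 go.py -.064 0 .06; python3 see.py
```

```text
t 9.33 local -0.0655 -0.0031 z 0.0831 F [0.1 0.2 1. ]
travel [0.021 0.011 0.154]
dr [-0.01   0.01   0.023]
t 9.5 local -0.0653 -0.0035 z 0.0758 F [ 1.2  0.  -0.3]
travel [0.024 0.01  0.105]
dr [-0.011  0.01   0.024]
scene blue [([564.5, 128.9], [546, 111, 34, 31, 284])]
scene yellow [([199.2, 284.3], [186, 272, 24, 24, 232])]
side blue [([428.0, 198.0], [421, 188, 16, 23, 184])]
side yellow [([441.5, 180.2], [432, 171, 20, 20, 221])]
```

```bash
for i in 1 2 3; do python3 -m handwheel '[{"travel":[0.007,0.002,0.02],"dr":[0,0,0]},{"travel":[0,0,0.02],"dr":[0,0,0]}]' >/dev/null; python3 go.py; done; python3 go.py -.064 0 .05; python3 see.py
```

```text
t 9.77 local -0.0657 -0.0028 z 0.0706 F [ 0.6  0.2 -0.2]
t 9.93 local -0.066 -0.002 z 0.0647 F [0.6 0.  0.2]
t 10.1 local -0.0659 -0.001 z 0.0583 F [-0.  -0.8 -0.2]
t 10.1 local -0.0659 -0.001 z 0.0583 F [-0.  -0.8 -0.2]
travel [0.007 0.013 0.055]
dr [-0.016  0.015  0.024]
scene blue [([565.9, 128.1], [548, 111, 35, 31, 313])]
scene yellow [([200.4, 283.7], [186, 272, 24, 24, 179])]
side blue [([428.0, 198.0], [421, 188, 16, 23, 184])]
side yellow [([441.4, 181.3], [432, 174, 20, 17, 183])]
```

```bash
for i in 1 2 3 4; do python3 -m handwheel '[{"travel":[0.003,0.003,0.015],"dr":[0,0,0]},{"travel":[0,0.002,0.015],"dr":[0,0,0]}]' >/dev/null; python3 go.py; done; python3 see.py
```

```text
t 10.37 local -0.0652 -0.0006 z 0.0534 F [ 0.8 -0.9 -0. ]
t 10.53 local -0.0645 -0.0002 z 0.0486 F [-0.6 -0.7  1.4]
t 10.7 local -0.0642 -0.0 z 0.044 F [-0.6 -0.5  1.1]
t 10.87 local -0.0639 0.0001 z 0.0394 F [-0.2 -0.1  1. ]
scene blue [([564.2, 129.0], [543, 114, 39, 28, 313])]
scene yellow [([202.5, 285.5], [189, 273, 23, 25, 147])]
side blue [([428.0, 198.0], [421, 188, 16, 23, 183])]
side yellow [([440.4, 186.4], [432, 181, 18, 13, 107])]
```

```bash
for i in 1 2 3 4; do python3 -m handwheel '[{"travel":[0,0.002,0.015],"dr":[0,0,0]}]' >/dev/null; python3 go.py; done; python3 see.py|grep side
```

```text
t 11.05 local -0.0636 0.0001 z 0.0371 F [-0.2  0.   1.2]
t 11.13 local -0.0635 0.0 z 0.0352 F [-2.9  1.8 10. ]
t 11.22 local -0.0632 0.0 z 0.0335 F [-3.5  1.5  7.2]
t 11.3 local -0.0628 0.0001 z 0.0316 F [-1.1  0.5  6.3]
side blue [([428.0, 196.5], [420, 185, 17, 25, 203])]
side yellow [([442.8, 190.5], [439, 185, 10, 11, 47])]
```

```bash
for i in 1 2 3; do python3 -m handwheel '[{"travel":[0,0.003,0.012],"dr":[0,0,0]}]' >/dev/null; python3 go.py; done; python3 see.py|grep side
```

```text
t 11.48 local -0.0624 -0.0 z 0.0295 F [ 0.1 -0.6  3.1]
t 11.57 local -0.0619 0.0 z 0.0275 F [-1.4  0.5  1.1]
t 11.65 local -0.0613 -0.0 z 0.0256 F [ 0.9 -0.9  2.5]
side blue [([428.1, 190.7], [418, 175, 21, 35, 286])]
side yellow [([441.4, 192.6], [437, 188, 10, 10, 52])]
```

The handle popped open: side blue jumped back up and the force fell off. I lift away and check.

```bash
python3 -m handwheel '[{"travel":[0,0,-0.05],"dr":[0,0,0]},{"travel":[0,-0.03,-0.1],"dr":[0,0,0]},{"travel":[0,-0.05,-0.2],"dr":[0,0,0]},{"travel":[0,-0.1,-0.2],"dr":[0,0,0]},{"travel":[0,-0.2,-0.2],"dr":[0,0,0]},{"travel":[0,-0.2,-0.1],"dr":[0,0,0]},{"travel":[0,-0.2,-0.1],"dr":[0,0,0]},{"travel":[0,-0.2,0],"dr":[0,0,0]},{"travel":[0,0,0],"dr":[0,0,0]},{"travel":[0,0,0],"dr":[0,0,0]}]' >/dev/null; python3 see.py; python3 go.py
python3 - <<'E'
import cv2,numpy as np
a=cv2.imread("pics/last_scene.png")[130:310,150:330]; b=cv2.imread("pics/last_side.png")[160:340,320:500]
cv2.imwrite("pics/c5.png",np.hstack([cv2.resize(i,(400,400),interpolation=cv2.INTER_CUBIC) for i in (a,b)]))
b=cv2.imread("pics/last_side.png")[290:370,320:420];a=cv2.imread("pics/side0.png")[290:370,320:420]
cv2.imwrite("pics/c6.png",np.hstack([cv2.resize(i,(400,320),interpolation=cv2.INTER_CUBIC) for i in (a,b)]))
E
```

```text
scene blue [([223.4, 219.2], [210, 209, 28, 22, 189])]
scene yellow [([197.9, 283.6], [186, 272, 24, 24, 317])]
side blue [([428.1, 190.7], [418, 175, 21, 35, 286])]
side yellow [([443.9, 179.7], [437, 171, 14, 20, 129])]
t 12.68 local -0.2083 0.0012 z 0.1759 F [ 0.1  0.7 -0.2]
```

View pics/c5.png

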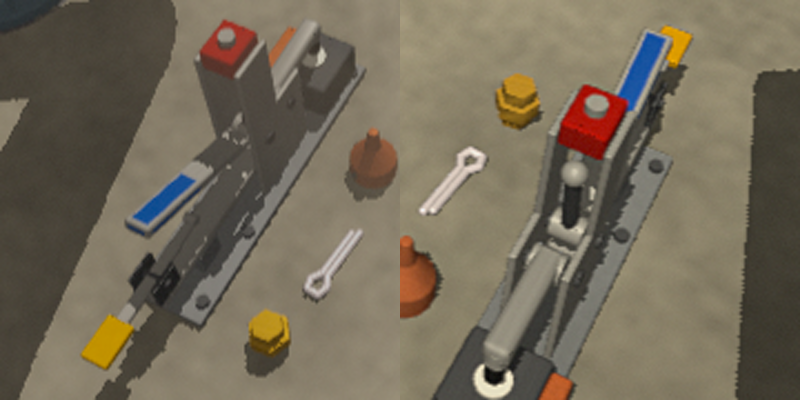

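View pics/c6.png

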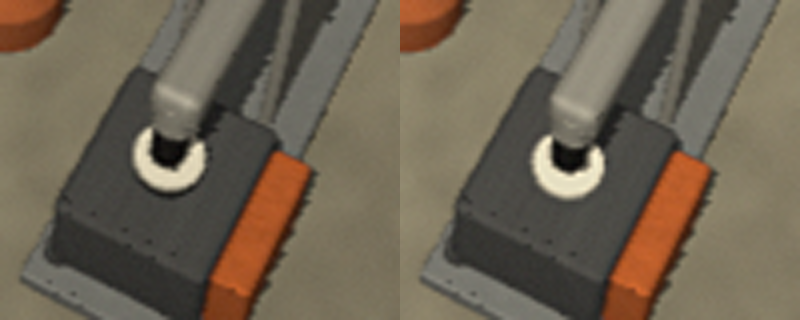

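```bash
python3 - <<'E'
from h import *
D,S=viewer.get_calibration("side"),viewer.get_calibration("scene")
def bl(f):
    im=cv2.imread(f)[290:370,320:420]; g=cv2.cvtColor(im,cv2.COLOR_BGR2HSV)
    m=((g[:,:,2]>150)&(g[:,:,1]<60)&(np.arange(80)[:,None]>30)&(np.arange(100)[None]<57)).astype(np.uint8)
    n,l,s,c=cv2.connectedComponentsWithStats(m); i=1+np.argmax(s[1:,4]); return s[i],c[i]
print(bl("pics/side0.png"),bl("pics/last_side.png"))
print([proj(D,np.array([.4277,.0954,z])).round(1) for z in (.064,.058)])
g,e=tri([ray(S,(223.4,219.2)),ray(D,(428.1,190.7))]); print("grip",g,e)
x=np.array([np.cos(1.7725),np.sin(1.7725)]); lx=(g[:2]-[.4847,-.1838])@x; r=np.hypot(.165-lx,g[2]-.085); print("angle",np.arctan2(g[2]-.085,.165-lx)-.006/r)
a,b=[cv2.imread(f"pics/{n}.png") for n in ("side0","last_side")]
d=cv2.absdiff(a,b)[190:310,300:385].max(2); print("bystander diff px",(d>40).sum())
E
```

```text
(array([ 34,  32,  17,  15, 124], dtype=int32), array([41.58064516, 40.83870968])) (array([ 33,  34,  18,  16, 143], dtype=int32), array([40.99300699, 42.57342657]))
[array([361.7, 327.8]), array([361.3, 329.7])]
grip [ 0.47475778 -0.1384515   0.13943329] [np.float64(0.2), np.float64(0.2)]
angle 0.3843659443752675
bystander diff px 1
```

```bash
python3 -c "
from bench import ctrl
print(ctrl.hand_in()); print(ctrl.get_obs()['time_s'])"
```

```text
the job is handed in; nothing more can be done
None
the job is handed in; nothing more can be done
```

The bush is pressed home and the pliers are open again. I handed the job in at about 12.7 s of the 66 s allowed.

- **Closing:** I pushed the blue grip down step by step. The highest reading was about 13 N vertically (about 14.5 N in all). It faded to nothing at dead centre and the handle snapped away from the finger. With the gripper lifted clear, the handle stayed locked for more than a second.
- **Release:** I pressed the yellow tab, with a peak reading of about 10.5 N. The handle popped open and the lever sprang back to rest.

**Last checks**
- **Bush:** the collar moved down about 1.7 pixels in the side view; a full 6 mm should show as 1.9, so it agrees with being seated, to roughly 1 mm.
- **Bystanders:** the side-view area with the union, the cotter and the plug is unchanged.
- **Gripper:** clear of everything, with no force on the wrist.

**Disagreements**
- **Handle angle:** the handle now rests at about 0.38 rad, not the 0.60 rad I measured at the start. That is roughly where the spring load sets in, so I took it as open.
- **Tip height:** the fingertips appeared about 17 mm above the reported tool point. I therefore found contact by feel rather than by height.
- **Force readings:** I read forces only at the end of each call, so a brief peak between readings would not have shown.

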